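Hang the drilling template on the rotary rack

ROBOT

A 7-joint arm with a two-finger parallel gripper is mounted at the origin on the work surface. World frame = base frame: x ahead of the robot, y to its left, z up, the work surface at z = 0. Lengths are in m, angles in rad, forces in N, time in s.
With the tool pointing down it reaches from about 0.425 to 0.925 m from the base axis. Payload 6.8 kg.
Tool frame: the origin (TCP) lies at the very end of the fingers, on their centre line; the grasp point (between the pads) lies 19 mm behind it (env.grip_depth is the distance from the TCP to the grasp point, in m); z points along the fingers, y is the direction in which the jaws open and shut (so a half turn about z gives the same grasp; the last joint's range is limited). The gripper opens to 88 mm and grips with 3 to 60 N. Pads are 20 mm wide; open, the fingers measure 115 mm over their backs; the gripper's body (75 mm by 178 mm) begins 61 mm behind the grasp point.
Start: joints at [-1.28, 0.477, 0.022, 1.555, -0.011, 1.109, -0.083], TCP at [0.262, 0.622, 0.223] pointing down, gripper open.
Joint ranges: [-2.96, 2.96], [-0.34, 2.1], [-1.41, 1.46], [0.24, 2.44], [-1.37, 4.51], [0.17, 1.92], [-2.96, 2.96]. Speed limits (rad/s): [2.39, 2.39, 3.14, 3.14, 3.14, 3.14, 3.14].

INTERFACE

Orientations are given as a unit quaternion [w, x, y, z].
In Python, from cell import telemetry, capture, job, boxes_of, silhouettes, spot_point, env gives the robot as it stands.
- The arm moves only by the tool jog_arm, never from a script. Its argument "commands" is a list that holds one entry, the list of rows, each a list of 4 numbers: the shift along the world's x, y, z in m, then the turn about the world's z in degrees. In form: [[[dx, dy, dz, roll], ...]]. A call has 1 to 8 rows; each row shifts and turns the commanded pose from where the row before left it; what a row does not reach is not made up. A row lasts 1/12 s, in which the tool goes at most 41.7 mm and 7.16 degrees, less where a joint would pass 70% of its speed; a pose out of reach is approached as far as the arm can. A call with a gripper value outside its range is refused whole. "hand" is the opening, from -1 (shut) to 1 (fully open), set as the call begins (left out, the last holds). The fingers move at their own pace and stop on an object; "newtons" is the grip in N (left out, the last holds). Time passes only in rows, so rows that do not move let the fingers close. It gives the time, the measured TCP pose, the force and the opening at its end, in the units of the state.
- telemetry.state(): the state, without advancing time (a new reading comes with each control period).
- capture(name): name is "side" or "top" or "wrist"; returns a dict with "color" (420x560x3 uint8, red, green, blue), "fov_y" (degrees; the focal length in pixels is half the picture's height over the tangent of half this angle, whatever the lens; pixels are square), "cx", "cy" (the principal point, pixels), "view" (4x4, takes a point from world to camera coordinates). Camera axes: x right, y down, z forward; pixel columns grow to the right and rows downward; lengths in m; the calibration is good to about 2 mm. The wrist camera is an equidistant fisheye: a pixel r from the principal point sees the ray r / f radians off the axis. A picture is of the moment at which its call begins. There is no depth.
- job.close_job(): hands the job in, once; it reports no verdict.
Trained networks look in the newest picture that a camera, given by its name, has taken for a name from the list of things; names that differ only in an ending like _2 or _b are one class to them, and where a whole thing is asked for, a point or a joint stands for the part that bears it (a point fixed in the world has none). Each returns a list of dicts, best first, with "score" (0 to 1); they miss things now and then, are a little off and sometimes report something else, mostly with a low value. They report only what shows in the picture. A call takes as long as a camera call. They do not tell look-alikes from the thing itself.
- boxes_of(camera, label): "rect" ([left, top, right, bottom] in pixels, round what is visible of it).
- silhouettes(camera, label): "region" (420x560 bool, what is visible of it) and "rect" ([left, top, right, bottom] in pixels, round what is visible of it).
- spot_point(camera, label): "location" ([column, row] in pixels: a listed point, or the origin of a listed thing).
The state is a dict: "time_s": time; "q": joint angles; "joint_vel": joint speeds; "joint_torque": joint torques, N m; "eef_pos": TCP position; "ee_rot": TCP orientation; "ft_force": force on the tool from outside, world axes, zero at the start; "wrist_torque": the same for the moment, N m; "finger_gap": finger opening in m.
Only numpy, scipy, OpenCV 4.12 (cv2) and the standard library are available. Lean on these libraries where they do the work, as an engineer would, in place of code of your own. Each camera call takes 0.05 s, during which the arm holds its last target.

TASK

Push the rotary template rack round until its one empty branch (the yellow one) points the same way as the red arrow painted on the rack's foot. Then take the aluminium drilling template out of its wooden stand, hang it by its hole on that branch and slide it right in against the black collar, and let go, leaving the branch in line with the arrow. Do not disturb the hacksaw, screwdriver, white tray or tub of screws.

Things in the scene. Friction and masses are not known exactly. Their poses are not given: they have to be found in the camera images.
- rack: Fixed grey round foot of the rack, 180 mm across, 15 mm thick, on the bench. Origin: on the vertical turning axis, at bench height, z up; the painted red arrow points along the foot's own -x, roughly towards the robot. The rack stands on the left or the right of the bench, the template stand on the other side.
- arrow (a point): Tip of the red arrow, on the rim of the foot, 90 mm from the turning axis, 15 mm above the bench.
- tree: Turning part of the rack: blue sleeve (30 mm) and, clamped above it, a head with four branches 90 degrees apart. Origin on the turning axis at bench height, z up; +x points along the EMPTY branch (yellow). Turns either way, over a full turn, with stiff friction (0.22 N m: 2 to 3 N at a branch end) and stays where left. Branch height is not reported: see sleeve.
- sleeve (a point): Top of the blue sleeve, on the axis, 85 mm up. Above it the mast carries the head, clamped firmly at a height NOT REPORTED: a branch's centre line 90 mm from the axis lies 140 to 176 mm above the bench (all four alike): look or feel for it. Branches: 10 mm thick, rising outward at 5 degrees, from a black collar (28 mm across, face 42 mm from the axis) to an end 110 mm from the axis.
- side (a point): Point on the sleeve's side below the empty branch, 15 mm from the axis, 70 mm up. The other three branches carry templates fixed by red caps and turning with the tree: plates upright across the branch, 42 to 48 mm from the axis, 30 mm to either side, 41 mm above and 90 mm below the branch; caps reach 59 mm from the axis. The hub reaches 12 mm above the collars' centre line.
- plate: Loose aluminium drilling template: flat plate 6 mm thick, 60 mm wide, 130 mm tall, 100 to 170 g, standing upright in the stand. Origin: middle of its bottom edge; z up along the plate, y across its width, x along its thickness. Either face may go first onto the branch. Three small dark dots are only marks.
- plate_hole (a point): Centre of the plate's hole, 22 mm in diameter, straight through along the plate's x, 85 mm above its bottom edge (45 mm below its top edge).
- block: Fixed wooden stand, 70 mm (x) by 100 mm (y) by 40 mm high, origin under its centre. Its slot runs along its y, 10 mm wide, 66 mm long, its floor 10 mm above the bench: the plate stands on that floor, 30 mm deep in the slot and 100 mm out of it.
- screwdriver: Bystander: screwdriver with an orange handle, 190 mm, lying on the bench. Leave alone.
- tray: Bystander: white divided tray 90 x 120 x 30 mm, origin under its centre. Leave alone.
- hacksaw: Bystander: red hacksaw, about 350 x 110 mm, lying flat, 25 mm high, origin in the middle of its frame. Leave alone.
- tub: Bystander: dark brown tub of screws, 120 mm across, 50 mm high, origin under its centre. Leave alone.
Not all that is in view belongs to the job. Of the things that look like the plate, the smallest one is meant.

How it is judged:
By the outcome, as a careful person would: the job done as asked, in the order asked, and still so for the second after the job is handed in, with the robot touching nothing.
It also fails if it takes over 72 s, if anything falls off the work surface, if the arm or the gripper's body presses on something with over 40 N, if the wrist force passes 120 N, or if a joint passes its speed limit or range.

## Working session

There is one attempt and no reset: what is moved stays moved. The work goes in short steps, Python scripts to look and compute and a tool call to move; the robot and the scene stay as the last step left them, time stands still between calls to the robot, and variables do not carry over. Pictures are saved under pics/ and viewed, and the job is handed in when it is done.

Besides the shell and the picture viewer there is one more tool, called after ">>>" by a JSON object that holds its "method" and its "body", one argument or row to a line. jog_arm: Moves the arm, as the interface text tells. Its arguments: {"type":"object","properties":{"commands":{"type":"array","items":{"type":"array","items":{"type":"array","items":{"type":"number"}}}},"hand":{"type":"number"},"newtons":{"type":"number"}},"required":["commands"]}

```bash
ls; mkdir -p pics; python3 - <<'E'
from cell import telemetry, capture, job, boxes_of, silhouettes, spot_point, env
import cv2,numpy as np
print(telemetry.state())
for c in ["side","top","wrist"]:
    d=capture(c); cv2.imwrite(f"pics/{c}0.png",d["color"][:,:,::-1]); print(c,d["fov_y"],d["cx"],d["cy"],np.round(d["view"],4).tolist())
    for l in ["plate","rack","tree","block","tray","hacksaw","tub","screwdriver"]:
        print(l,[(np.round(b["rect"]).tolist(),round(b["score"],2)) for b in boxes_of(c,l)[:4]], [(np.round(b["location"],1).tolist(),round(b["score"],2)) for b in spot_point(c,l)[:3]])
    for l in ["arrow","sleeve","side","plate_hole"]:
        print(l,[(np.round(b["location"],1).tolist(),round(b["score"],2)) for b in spot_point(c,l)[:4]])
print(env.grip_depth,[a for a in dir(env) if a[0]!='_'], telemetry.state()["time_s"])
E
```

```text
pics
{'time_s': 0.0, 'q': array([-1.28006221,  0.47779105,  0.0223353 ,  1.5564347 , -0.01149528,
        1.10929342, -0.08309045]), 'joint_vel': array([-0.0006688 , -0.00134018,  0.00039158, -0.00154276,  0.00033939,
        0.00167869,  0.00121952]), 'joint_torque': array([-1.37068389e-03, -5.82868409e+01,  1.53391197e+00, -2.72612357e+01,
       -5.44060289e-02,  1.69895100e-02,  1.42580075e-04]), 'eef_pos': array([0.26191321, 0.6214669 , 0.22169478]), 'ee_rot': array([-1.11253499e-04,  1.98079582e-01,  9.80185529e-01, -8.92277859e-04]), 'ft_force': array([0.37454282, 0.39271037, 0.02601994]), 'wrist_torque': array([-0.01374857,  0.05292099,  0.05267317]), 'finger_gap': 0.08775055350599967}
side 49.72042495226683 280.2364321780774 210.90750842315225 [[0.8854, -0.4645, -0.0197, -0.5162], [-0.3265, -0.5911, -0.7376, 0.2698], [0.3309, 0.6594, -0.675, 1.0211], [0.0, 0.0, 0.0, 1.0]]
plate [([245.0, 248.0, 273.0, 320.0], 0.67), ([305.0, 252.0, 330.0, 294.0], 0.66), ([358.0, 220.0, 391.0, 296.0], 0.64), ([225.0, 135.0, 287.0, 228.0], 0.62)] [([368.0, 278.2], 0.95), ([261.4, 310.1], 0.76)
[... 1744 characters left out ...]
([131.8, 245.8], 0.83)]
screwdriver [([278.0, 242.0, 288.0, 307.0], 0.7)] [([281.3, 274.6], 0.83)]
arrow [([221.5, 249.1], 0.7), ([229.1, 215.7], 0.48)]
sleeve [([221.2, 215.2], 0.79)]
side [([233.8, 213.6], 0.76)]
plate_hole [([349.4, 267.1], 0.7), ([361.0, 215.2], 0.62)]
wrist 65.70646984690485 278.01970114888275 206.64827542780358 [[0.3878, 0.9218, 0.0009, -0.6755], [0.889, -0.3742, 0.2638, -0.0334], [0.2435, -0.1015, -0.9646, 0.3887], [0.0, 0.0, 0.0, 1.0]]
plate [] []
rack [] []
tree [] []
block [] []
tray [] []
hacksaw [] []
tub [([189.0, 351.0, 254.0, 375.0], 0.85)] [([223.9, 368.9], 0.78)]
screwdriver [] []
arrow []
sleeve []
side []
plate_hole []
0.0187 ['IKError', 'grip_depth'] 3.15
```

```bash
python3 - <<'E'
import cv2
a=cv2.imread("pics/side0.png"); cv2.imwrite("pics/side0c.png",cv2.resize(a[120:345,170:450],None,fx=2.8,fy=2.6,interpolation=cv2.INTER_CUBIC)[:600])
a=cv2.imread("pics/top0.png"); cv2.imwrite("pics/top0c.png",cv2.resize(a[120:320,90:480],None,fx=2,fy=2,interpolation=cv2.INTER_CUBIC))
E
```

```text
(no output)
```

View pics/side0c.png

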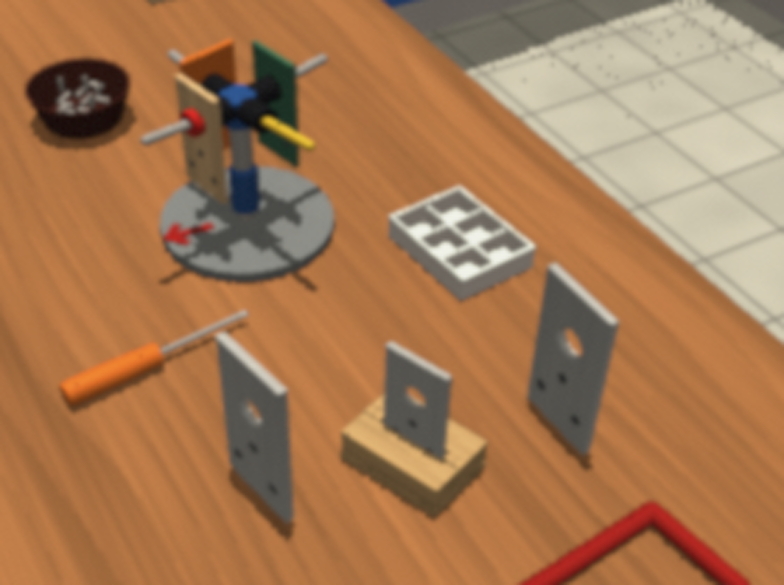

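View pics/top0c.png

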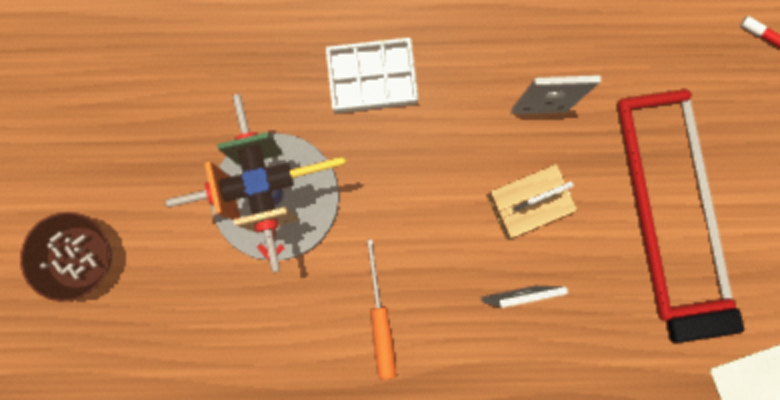

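View pics/top0.png

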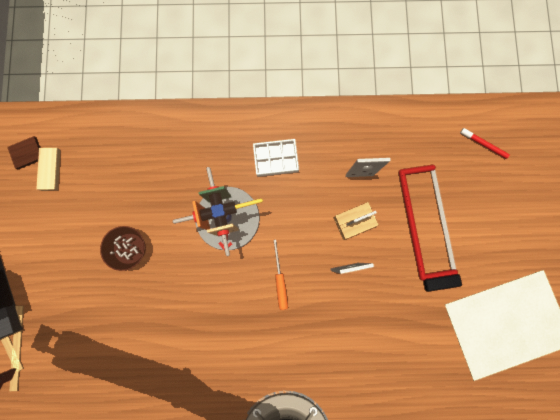

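View pics/side0.png

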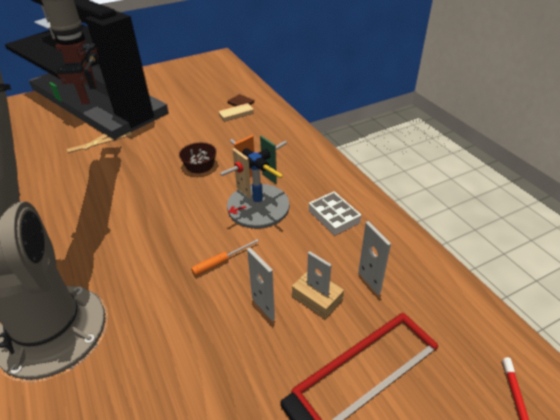

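```bash
python3 - <<'E'
import cv2
def crop(n,x0,y0,x1,y1,f,o):
    a=cv2.imread(n)[y0:y1,x0:x1]; a=cv2.resize(a,None,fx=f,fy=f,interpolation=cv2.INTER_CUBIC)
    for x in range((x0+9)//10*10,x1,10): cv2.line(a,(int((x-x0+.5)*f),0),(int((x-x0+.5)*f),6),(0,0,255),1); cv2.putText(a,str(x),(int((x-x0+.5)*f)-10,18),0,.35,(255,255,255),1)
    for y in range((y0+9)//10*10,y1,10): cv2.line(a,(0,int((y-y0+.5)*f)),(6,int((y-y0+.5)*f)),(0,0,255),1); cv2.putText(a,str(y),(8,int((y-y0+.5)*f)+4),0,.35,(255,255,255),1)
    cv2.imwrite(o,a)
crop("pics/side0.png",215,130,295,230,6,"pics/s1.png")
crop("pics/top0.png",170,162,268,260,6,"pics/t1.png")
crop("pics/side0.png",285,240,350,325,7,"pics/s2.png")
crop("pics/top0.png",325,195,385,245,9,"pics/t2.png")
E
```

```text
(no output)
```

View pics/s1.png

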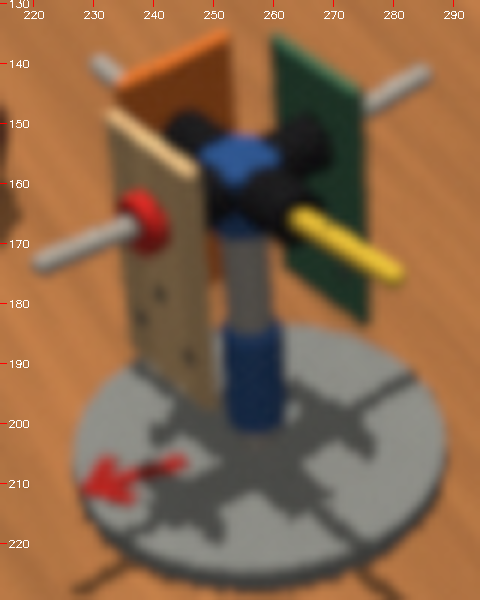

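View pics/t1.png

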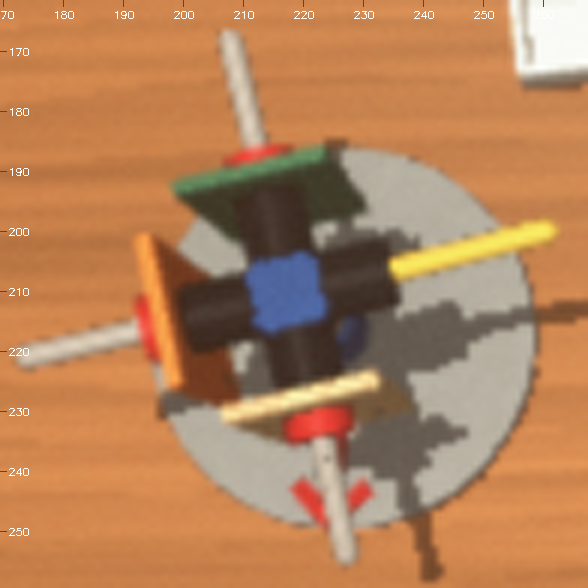

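View pics/s2.png

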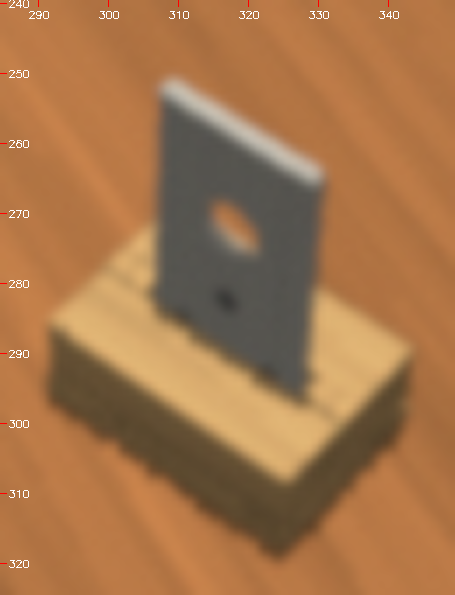

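View pics/t2.png

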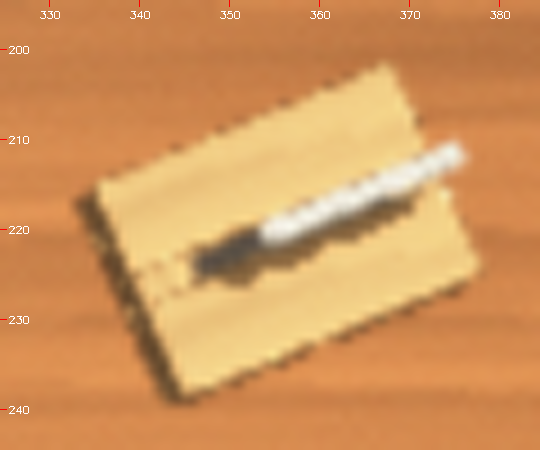

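```bash
cat > h.py <<'E'
import numpy as np, cv2
from scipy.optimize import least_squares
C={"side":dict(fov=49.72042495226683,cx=280.236,cy=210.9075,V=np.array([[0.8854,-0.4645,-0.0197,-0.5162],[-0.3265,-0.5911,-0.7376,0.2698],[0.3309,0.6594,-0.675,1.0211]])),
"top":dict(fov=57.723721233842255,cx=281.6187,cy=205.6221,V=np.array([[-0.023,-0.9997,0.0063,0.0102],[-0.9905,0.0219,-0.136,0.6148],[0.1358,-0.0094,-0.9907,1.0032]]))}
def proj(cam,P):
    c=C[cam] if isinstance(cam,str) else cam
    P=np.atleast_2d(P); p=P@c["V"][:3,:3].T+c["V"][:3,3]; f=210/np.tan(np.radians(c["fov"]/2))
    if c.get("fish"):
        r=np.hypot(p[:,0],p[:,1]); th=np.arctan2(r,p[:,2]); s=f*th/np.maximum(r,1e-9)
        return np.c_[c["cx"]+s*p[:,0],c["cy"]+s*p[:,1]]
    return np.c_[c["cx"]+f*p[:,0]/p[:,2],c["cy"]+f*p[:,1]/p[:,2]]
def wristcam(d): return dict(fov=d["fov_y"],cx=d["cx"],cy=d["cy"],V=np.array(d["view"])[:3],fish=True)
def branch(X,Y,a,h,r): return np.array([X+r*np.cos(a),Y+r*np.sin(a),h+(r-.09)*np.tan(np.radians(5))])
E
python3 - <<'E'
from h import *
tips={"side":{0:(281.5,175.3),1:(284.5,141.5),2:(231,140),3:(221,174)},"top":{0:(262,200),1:(207.5,167.5),2:(172.5,221.5),3:(227.5,255)}}
rim={"top":[(259,216),(229.5,249.5),(229.5,186)],"side":[(288.5,203),(260,183.5),(257,225)]}
def res(p):
    X,Y,fa,ta,h=p; R=[]
    for c in tips:
        for k,q in tips[c].items(): R+=list(proj(c,branch(X,Y,ta+k*np.pi/2,h,.109))[0]-q)
        t=np.linspace(0,2*np.pi,721); z=.015
        pr=proj(c,np.c_[X+.09*np.cos(t),Y+.09*np.sin(t),0*t+z])
        for q in rim[c]: 
            dd=np.hypot(*(pr-q).T); i=dd.argmin(); R.append(dd[i])
    for c,q in (("side",(229,210)),("top",(224.5,249))):
        R+=list(proj(c,[X+.09*np.cos(fa),Y+.09*np.sin(fa),.015])[0]-q)
    for c,q in (("side",(257,184.5)),): R+=list(proj(c,[X,Y,.085])[0]-q)
    return np.array(R)
s=least_squares(res,[.6,.13,3.1,-1.4,.16],loss="soft_l1")
print("rack",s.x[:2],np.degrees(s.x[2:4]),s.x[4]); print(np.round(res(s.x),1))
# block & plate
bt={"side":[((-1,-1),None)]}
side=[(292,285.5),(325.5,308),(343,289.5),(307,271.5)]
top=[(334.5,215),(345,238.5),(377.5,224),(367.5,202)]
# corner correspondences by nearest after init
def cor(p):
    X,Y,a=p[:3]; c,s_=np.cos(a),np.sin(a)
    return np.array([[X+c*u*.035-s_*v*.05,Y+s_*u*.035+c*v*.05,.04] for u,v in((1,1),(-1,1),(-1,-1),(1,-1))])
def resb(p):
    R=[];P=cor(p)
    for c,qs in(("side",[side[3],side[0],side[1],side[2]]),("top",[top[0],top[1],top[2],top[3]])):
        R+=list((proj(c,P)-np.array(qs)).ravel())
    return np.array(R)
s=least_squares(resb,[.6,-.18,.3]); print("block",s.x[:2],np.degrees(s.x[2])); print(np.round(resb(s.x),1))
# plate top edge corners, z=.14 ; hole
def resp(p):
    X,Y,a,zt=p; c,s_=np.cos(a),np.sin(a); P=[[X-s_*v*.03,Y+c*v*.03,zt] for v in(1,-1)]
    R=[]
    for cam,qs in(("side",[(308,252),(330.5,265.2)]),("top",[(354.3,220.7),(375.7,211.5)])): R+=list((proj(cam,P)-np.array(qs)).ravel())
    R+=list(proj("side",[X,Y,zt-.045])[0]-(318,271.7))
    return np.array(R)
s2=least_squares(resp,[*s.x,.14]); print("plate",s2.x[:2],np.degrees(s2.x[2]),s2.x[3]); print(np.round(resp(s2.x),1))
E
```

```text
rack [0.58897047 0.15031036] [175.13099555 -77.18578424] 0.1756294422534768
[-0.2  0.7  1.1 -0.1 -0.8 -0.1 -0.5  0.   0.5  0.1  0.1  0.  -0.9 -0.
 -0.9  0.  -0.3  0.3 -0.1  0.1  0.   0.3 -1.1  1.7 -0.4  0.6 -0.6 -0.3]
block [ 0.57030296 -0.207705  ] 22.47958212370689
[ 1.7 -3.5 -1.6  0.6  0.1  0.8  0.5 -0.5  0.1  0.9  0.4  0.8  1.   0.5
 -0.  -0.6]
plate [ 0.57088656 -0.20854977] 22.076069145432275 0.1413074177113789
[-0.1 -0.1 -0.2 -0.  -0.2  0.   0.3 -0.3  0.1  0.2]
```

>>> {"method": "jog_arm", "body": {
  "commands": [
    [[0.0185,-0.0275,0.008,1.8],[0.0185,-0.0275,0.008,1.8],[0.0185,-0.0275,0.008,1.8],[0.0185,-0.0275,0.008,1.8],[0.0185,-0.0275,0.008,1.8],[0.0185,-0.0275,0.008,1.8],[0.0185,-0.0275,0.008,1.8],[0.0185,-0.0275,0.0,1.8]]
  ],
  "hand": -1,
  "newtons": 20
}}

```text
time_s: 3.82
eef_pos: [0.4115, 0.4012, 0.2806]
ee_rot: [0.001, 0.073, 0.997, 0.001]
ft_force: [0.9, 0.3, -0.1]
finger_gap: 0.0382
```

>>> {"method": "jog_arm", "body": {
  "commands": [
    [[0.0185,-0.0275,0,1.8],[0.0185,-0.0275,0,1.8],[0.0185,-0.0275,0,1.8],[0.0185,-0.0275,0,1.8],[0.0185,-0.0275,0,1.8],[0.0185,-0.0275,0,1.8],[0.0185,-0.0275,0,1.8],[0.0185,-0.0275,0,1.8]]
  ]
}}

```text
time_s: 4.48
eef_pos: [0.5588, 0.1806, 0.2789]
ee_rot: [0.0, -0.053, 0.999, 0.0]
ft_force: [0.4, 0.3, 0.6]
finger_gap: 0.0002
```

>>> {"method": "jog_arm", "body": {
  "commands": [
    [[0.0185,-0.0275,0,1.8],[0.0185,-0.0275,0,1.8],[0.0185,-0.0275,0,1.8],[0.0185,-0.0275,0,1.8],[0,0,0,0],[0,0,0,0]]
  ]
}}

```text
time_s: 4.98
eef_pos: [0.6328, 0.0694, 0.2785]
ee_rot: [-0.0, -0.112, 0.994, -0.0]
ft_force: [-0.1, 1.2, -0.4]
finger_gap: 0.0007
```

```bash
python3 - <<'E'
from cell import capture
import cv2,pickle
d=capture("wrist"); pickle.dump(d,open("w1.pkl","wb")); cv2.imwrite("pics/w1.png",d["color"][:,:,::-1])
from h import *
w=wristcam(d); a=d["color"][:,:,::-1].copy()
X,Y,ta,h=.589,.1503,np.radians(-77.2),.1756
for k in range(4):
    pts=proj(w,[branch(X,Y,ta+k*np.pi/2,h,r) for r in(.042,.11)]).astype(int); cv2.line(a,tuple(pts[0].tolist()),tuple(pts[1].tolist()),(255,0,255),1)
t=np.linspace(0,6.283,60); pp=proj(w,np.c_[X+.09*np.cos(t),Y+.09*np.sin(t),0*t+.015]).astype(np.int32); cv2.polylines(a,[pp],True,(255,255,0),1)
fa=np.radians(175); pts=proj(w,[[X,Y,.015],[X+.09*np.cos(fa),Y+.09*np.sin(fa),.015]]).astype(int); cv2.line(a,tuple(pts[0].tolist()),tuple(pts[1].tolist()),(0,255,0),1)
cv2.imwrite("pics/w1o.png",a)
E
```

```text
(no output)
```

View pics/w1o.png

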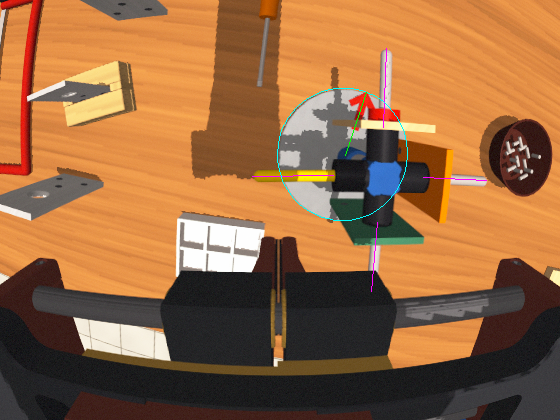

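>>> {"method": "jog_arm", "body": {
  "commands": [
    [[0,0,-0.03,0],[0,0,-0.03,0],[0,0,-0.03,0],[0,0,-0.026,0],[0,0,0,0],[0,0,0,0]]
  ]
}}

```text
time_s: 5.53
eef_pos: [0.6308, 0.0737, 0.162]
ee_rot: [-0.001, -0.116, 0.993, 0.0]
ft_force: [0.0, 0.3, 1.1]
finger_gap: 0.0006
```

```bash
python3 - <<'E'
import numpy as np
X,Y=.589,.1503; r=.085; off=.0155
p=np.array([.633,.0695]); out=[]
for a in np.arange(-77,-186.1,-4.5):
    t=np.radians(a); q=np.array([X+r*np.cos(t)-off*np.sin(t),Y+r*np.sin(t)+off*np.cos(t)])
    out.append([round(a,1),*np.round(q,4),*np.round((q-p)*1000,1)]); p=q
for o in out: print(o)
E
```

```text
[np.float64(-77.0), np.float64(0.6232), np.float64(0.071), np.float64(-9.8), np.float64(1.5)]
[np.float64(-81.5), np.float64(0.6169), np.float64(0.0685), np.float64(-6.3), np.float64(-2.4)]
[np.float64(-86.0), np.float64(0.6104), np.float64(0.0666), np.float64(-6.5), np.float64(-1.9)]
[np.float64(-90.5), np.float64(0.6038), np.float64(0.0652), np.float64(-6.6), np.float64(-1.4)]
[np.float64(-95.0), np.float64(0.597), np.float64(0.0643), np.float64(-6.7), np.float64(-0.9)]
[np.float64(-99.5), np.float64(0.5903), np.float64(0.0639), np.float64(-6.8), np.float64(-0.4)]
[np.float64(-104.0), np.float64(0.5835), np.float64(0.0641), np.float64(-6.8), np.float64(0.2)]
[np.float64(-108.5), np.float64(0.5767), np.float64(0.0648), np.float64(-6.7), np.float64(0.7)]
[np.float64(-113.0), np.float64(0.5701), np.float64(0.066), np.float64(-6.7), np.float64(1.2)]
[np.float64(-117.5), np.float64(0.5635), np.float64(0.0677), np.float64(-6.6), np.float64(1.7)]
[np.float64(-122.0), np.float64(0.5571), np.float64(0.07), np.float64(-6.4), np.float64(2.3)]
[np.float64(-126.5), np.float64(0.5509), np.float6
[... 588 characters left out ...]
.float64(-4.3), np.float64(5.3)]
[np.float64(-158.0), np.float64(0.516), np.float64(0.1041), np.float64(-3.9), np.float64(5.6)]
[np.float64(-162.5), np.float64(0.5126), np.float64(0.11), np.float64(-3.4), np.float64(5.9)]
[np.float64(-167.0), np.float64(0.5097), np.float64(0.1161), np.float64(-2.9), np.float64(6.1)]
[np.float64(-171.5), np.float64(0.5072), np.float64(0.1224), np.float64(-2.4), np.float64(6.3)]
[np.float64(-176.0), np.float64(0.5053), np.float64(0.1289), np.float64(-1.9), np.float64(6.5)]
[np.float64(-180.5), np.float64(0.5039), np.float64(0.1355), np.float64(-1.4), np.float64(6.6)]
[np.float64(-185.0), np.float64(0.503), np.float64(0.1423), np.float64(-0.9), np.float64(6.7)]
```

>>> {"method": "jog_arm", "body": {
  "commands": [
    [[-0.0076,-0.0027,0,0],[-0.0063,-0.0024,0,-4.5],[-0.0065,-0.0019,0,-4.5],[-0.0066,-0.0014,0,-4.5],[-0.0067,-0.0009,0,-4.5],[-0.0068,-0.0004,0,-4.5],[0,0,0,0]]
  ]
}}

```text
time_s: 6.12
eef_pos: [0.592, 0.0623, 0.1653]
ee_rot: [0.002, 0.083, 0.997, 0.001]
ft_force: [0.5, 1.0, 1.1]
finger_gap: 0.001
```

```bash
python3 - <<'E'
from cell import capture
import cv2
d=capture("wrist");cv2.imwrite("pics/w2.png",d["color"][:,:,::-1])
E
```

```text
(no output)
```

View pics/w2.png

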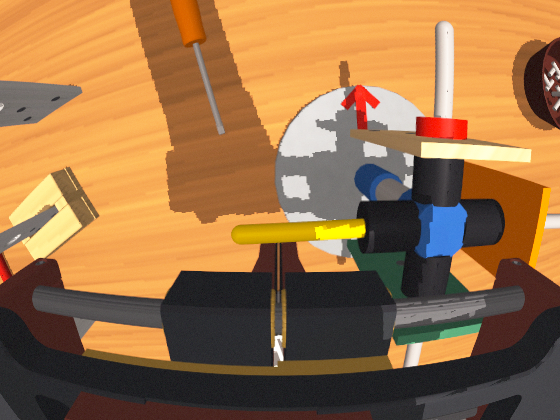

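Contact is being kept: the yellow branch (235–365, 232) runs just in front of the finger (280, 245), and the tree is turning. I carry on along the arc.

>>> {"method": "jog_arm", "body": {
  "commands": [
    [[-0.0068,0.0002,0,-4.5],[-0.0067,0.0007,0,-4.5],[-0.0067,0.0012,0,-4.5],[-0.0066,0.0017,0,-4.5],[-0.0064,0.0023,0,-4.5],[-0.0062,0.0028,0,-4.5],[-0.006,0.0032,0,-4.5],[-0.0057,0.0037,0,-4.5]]
  ]
}}

```text
time_s: 6.83
eef_pos: [0.5416, 0.0774, 0.1643]
ee_rot: [0.001, 0.386, 0.922, 0.001]
ft_force: [0.9, -4.3, 1.3]
finger_gap: 0.0004
```

>>> {"method": "jog_arm", "body": {
  "commands": [
    [[-0.0054,0.0041,0,-4.5],[-0.005,0.0045,0,-4.5],[-0.0047,0.0049,0,-4.5],[-0.0043,0.0053,0,-4.5],[-0.0039,0.0056,0,-4.5],[-0.0034,0.0059,0,-4.5],[0,0,0,0],[0,0,0,0]]
  ]
}}

```text
time_s: 7.5
eef_pos: [0.5143, 0.1092, 0.1635]
ee_rot: [0.0, 0.588, 0.809, 0.001]
ft_force: [-0.7, -0.1, -0.2]
finger_gap: 0.0002
```

```bash
python3 - <<'E'
from cell import capture
import cv2,pickle
d=capture("wrist");cv2.imwrite("pics/w3.png",d["color"][:,:,::-1]); pickle.dump(d,open("w3.pkl","wb"))
E
```

```text
(no output)
```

View pics/w3.png

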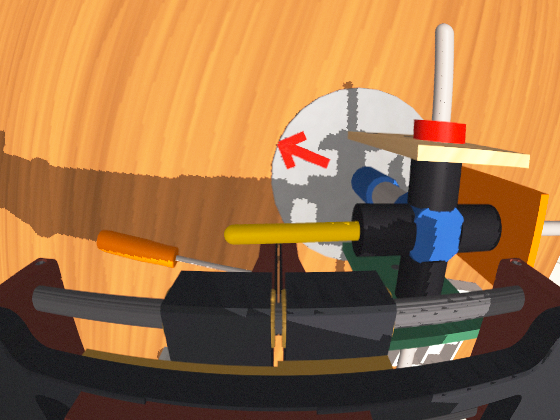

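```bash
cat >> h.py <<'E'
def unproj(w,px,z):
    from scipy.optimize import fsolve
    f=lambda p: proj(w,[p[0],p[1],z])[0]-np.array(px)
    return fsolve(f,[.55,.12])
E
python3 - <<'E'
from h import *; import pickle
d=pickle.load(open("w3.pkl","rb")); w=wristcam(d); c=d["color"].astype(int)
red=(c[...,0]>180)&(c[...,1]<70)&(c[...,2]<70); red[:, 350:]=0; red[180:]=0
ys,xs=np.nonzero(red); P=np.array([unproj(w,q,.015) for q in zip(xs,ys)])
tip=unproj(w,(278,146),.015); tail=unproj(w,(328,163),.015)
print("arrow centroid",P.mean(0),"tip",tip,"tail",tail)
X,Y=.589,.1503
print("r tip",np.hypot(*(tip-[X,Y])))
for n,q in(("tip",tip),("cent",P.mean(0)),("tail",tail)): print(n,np.degrees(np.arctan2(q[1]-Y,q[0]-X)))
u,s,v=np.linalg.svd(P-P.mean(0)); print("pca",np.degrees(np.arctan2(v[0,1],v[0,0])))
yl=(c[...,0]>140)&(c[...,1]>110)&(c[...,2]<60); ys,xs=np.nonzero(yl); print(len(xs),xs.min(),xs.max())
# branch: centre line px
pts=[(x,ys[xs==x].mean()) for x in (240,280,320,350)]; print(pts)
def res(p):
    t=np.linspace(.03,.13,400); pr=proj(w,np.array([branch(X,Y,p[0],.1756+p[1],r) for r in t])); return [np.interp(x,pr[:,0][::np.sign(pr[-1,0]-pr[0,0]).astype(int)],pr[:,1][::np.sign(pr[-1,0]-pr[0,0]).astype(int)])-y for x,y in pts]
s=least_squares(lambda p:res([p[0],0]),[np.radians(-162)]); print("tree",np.degrees(s.x),s.fun)
for r in(.042,.11): print(proj(w,branch(X,Y,s.x[0],.1756,r)))
E
```

```text
arrow centroid [0.52190073 0.15526114] tip [0.50130529 0.15390354] tail [0.55226907 0.15352449]
r tip 0.08776872113611064
tip 177.64693116124732
cent 175.77139595555167
tail 174.98304400439076
pca -4.097821013445737
3769 1 548
[(240, np.float64(234.5)), (280, np.float64(232.4)), (320, np.float64(232.0)), (350, np.float64(230.5))]
tree [-162.54357474] [-0.7201098   0.61615567 -0.0140445   0.53744469]
[[357.40642019 230.7798482 ]]
[[222.05029296 234.03574676]]
```

```bash
python3 - <<'E'
from h import *; import pickle
d=pickle.load(open("w3.pkl","rb")); w=wristcam(d); a=d["color"][:,:,::-1]
f=4; x0,y0=255,75
a=cv2.resize(a[75:215,255:450],None,fx=f,fy=f,interpolation=cv2.INTER_CUBIC)
X,Y=.589,.1503
S=lambda P:((proj(w,P)-[x0-.5,y0-.5])*f).astype(np.int32)
t=np.linspace(0,6.283,90)
cv2.polylines(a,[S(np.c_[X+.09*np.cos(t),Y+.09*np.sin(t),0*t+.015])],True,(255,255,0),1)
for ang,col in((174,(0,255,0)),(176,(255,0,0)),(178,(0,0,0))):
    t=np.radians(ang); cv2.polylines(a,[S([[X+r*np.cos(t),Y+r*np.sin(t),.015] for r in (.0,.03,.06,.09)])],False,col,1)
cv2.imwrite("pics/w3o.png",a)
E
```

```text
(no output)
```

View pics/w3o.png

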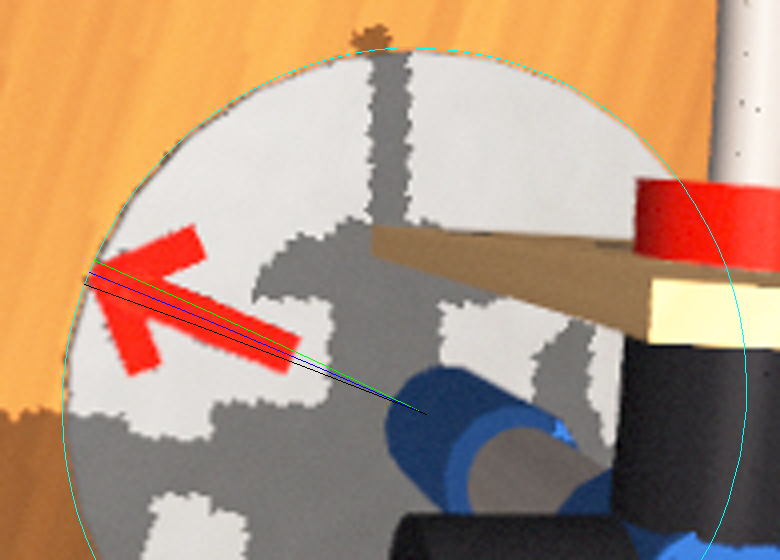

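>>> {"method": "jog_arm", "body": {
  "commands": [
    [[-0.0029,0.0061,0,-4.5],[-0.0024,0.0063,0,-4.5],[-0.0019,0.0065,0,-4.5],[-0.0014,0.0066,0,-4.5],[-0.0006,0.0045,0,-3.0],[0,0,0,0],[0,0,0,0]]
  ]
}}

```text
time_s: 8.13
eef_pos: [0.505, 0.1386, 0.1629]
ee_rot: [0.0, 0.726, 0.687, 0.0]
ft_force: [-0.4, -0.9, 0.2]
finger_gap: 0.0003
```

```bash
cat > chk.py <<'E'
from cell import capture
from h import *; import pickle,sys
n=sys.argv[1]
d=capture("wrist");cv2.imwrite(f"pics/{n}.png",d["color"][:,:,::-1]); pickle.dump(d,open(n+".pkl","wb"))
w=wristcam(d); a=d["color"][:,:,::-1].copy(); X,Y=.589,.1503
S=lambda P:proj(w,P).astype(np.int32)
t=np.linspace(0,6.283,90)
cv2.polylines(a,[S(np.c_[X+.09*np.cos(t),Y+.09*np.sin(t),0*t+.015])],True,(255,255,0),1)
t=np.radians(176)
cv2.polylines(a,[S([[X+r*np.cos(t),Y+r*np.sin(t),.015] for r in (.0,.03,.06,.09)])],False,(0,255,0),1)
cv2.polylines(a,[S([branch(X,Y,t,.1756,r) for r in (.042,.065,.09,.11)])],False,(255,0,255),1)
cv2.imwrite(f"pics/{n}o.png",a)
E
python3 chk.py w4
```

```text
(no output)
```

View pics/w4o.png

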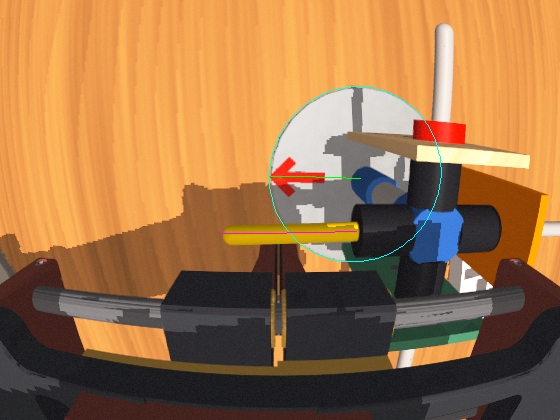

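```bash
cat > tr.py <<'E'
from h import *; import pickle,sys
d=pickle.load(open(sys.argv[1]+".pkl","rb")); w=wristcam(d); c=d["color"].astype(int)
X,Y=.589,.1503
h=cv2.cvtColor(d["color"],cv2.COLOR_RGB2HSV); 
t=np.radians(176); m=np.zeros(c.shape[:2],np.uint8)
cv2.polylines(m,[proj(w,[branch(X,Y,t,.1756,r) for r in (.046,.065,.09,.112)]).astype(np.int32)],False,1,26)
yl=(h[...,0]>22)&(h[...,0]<34)&(h[...,1]>190)&(h[...,2]>80)&(m>0); ys,xs=np.nonzero(yl)
def best(f):
    g=[(f(a),a) for a in np.arange(168,184,.25)]; return min(g)
pix=np.c_[xs,ys]
def cost(a,dh=0,full=False):
    pr=proj(w,[branch(X,Y,np.radians(a),.1756+dh,r) for r in np.linspace(.045,.109,60)])
    R=[]
    for i in range(5,55,5):
        tg=pr[i+1]-pr[i-1]; tg/=np.hypot(*tg); n=np.array([-tg[1],tg[0]])
        q=pix-pr[i]; k=abs(q@tg)<1.2; R.append((q[k]@n).mean() if k.any() else np.nan)
    R=np.array(R); return R if full else np.nanmean(R**2)
b=best(cost); print("tree angle",b[1],b[0],len(pix)); print(np.round(cost(b[1],0,True),1))
r=cv2.inRange(h,(0,200,120),(8,255,255))|cv2.inRange(h,(174,200,120),(180,255,255))
m2=np.zeros_like(m); cv2.polylines(m2,[proj(w,[[X+q*np.cos(t),Y+q*np.sin(t),.015] for q in(.025,.09)]).astype(np.int32)],False,1,40)
ys,xs=np.nonzero((r>0)&(m2>0)); P=np.array([unproj(w,q,.015) for q in zip(xs,ys)])
ang=np.degrees(np.unwrap(np.arctan2(P[:,1]-Y,P[:,0]-X))); rr=np.hypot(P[:,0]-X,P[:,1]-Y)
for lo,hi in((.02,.06),(.06,.08),(.08,.087),(.086,.1)): k=(rr>lo)&(rr<hi); print(lo,hi,k.sum(),round(np.mean(ang[k]%360),1) if k.any() else None)
q=P.mean(0); print("cent ang",np.degrees(np.arctan2(q[1]-Y,q[0]-X)),"pca",end=" "); v=np.linalg.svd(P-q)[2][0]; print(np.degrees(np.arctan2(v[1],v[0])))
E
python3 tr.py w4; python3 tr.py w3 | tail -5
```

```text
tree angle 176.25 0.48740388596470324 2561
[-0.1  1.4 -0.7 -0.1  0.6  0.6  0.  -0.4 -1.2 -0.2]
0.02 0.06 209 175.8
0.06 0.08 416 176.0
0.08 0.087 107 176.2
0.086 0.1 16 176.2
cent ang 175.9596202015434 pca -3.350755650916412
0.02 0.06 217 175.9
0.06 0.08 439 175.7
0.08 0.087 111 175.9
0.086 0.1 19 175.9
cent ang 175.76817439392235 pca -4.17356747899035tr.py:17: RuntimeWarning: Mean of empty slice
  R=np.array(R); return R if full else np.nanmean(R**2)
```

```bash
python3 - <<'E'
from h import *
# lookalikes: top edge midpoint in both views -> triangulate
def tri(ps,pt):
    s=least_squares(lambda p:np.r_[proj("side",p)[0]-ps,proj("top",p)[0]-pt],[.5,-.2,.15]); return np.round(s.x,3),np.round(s.fun,1)
# crop side0c scale 2.8,2.6 offset 170,120 ; top0c scale 2 offset 90,120
S=lambda x,y:np.array([170+x/2.8,120+y/2.6]); T=lambda x,y:np.array([90+x/2,120+y/2])
print("near L",tri(S(218,337),T(501,303)),"R",tri(S(287,390),T(567,291)))
print("far L",tri(S(550,268),T(538,80)),"R",tri(S(616,322),T(601,78)))
E
```

```text
near L (array([ 0.438, -0.137,  0.171]), array([ 0.1, -0. , -0. ,  0.1])) R (array([ 0.453, -0.215,  0.176]), array([-1.3,  0.2,  0.5, -1.4]))
far L (array([ 0.704, -0.193,  0.173]), array([ 0.5, -0.2, -0.2,  0.5])) R (array([ 0.706, -0.271,  0.175]), array([-0.3,  0.1,  0.2, -0.4]))
```

>>> {"method": "jog_arm", "body": {
  "commands": [
    [[0,-0.015,0,0],[0,-0.02,0,2],[0,-0.025,0.02,3],[0.005,-0.03,0.03,3],[0.01,-0.03,0.03,3],[0.01,-0.03,0.01,3],[0.01,-0.03,0,3],[0.01,-0.03,0,3]]
  ],
  "hand": 1
}}

```text
time_s: 8.85
eef_pos: [0.5501, -0.0712, 0.252]
ee_rot: [0.001, 0.595, 0.804, 0.001]
ft_force: [0.0, -0.3, -0.0]
finger_gap: 0.0505
```

>>> {"method": "jog_arm", "body": {
  "commands": [
    [[0.01,-0.03,0,3],[0.011,-0.03,0,2.3],[0,-0.03,0,0],[0,-0.03,0,0],[0,-0.017,0,0],[0,0,0,0],[0,0,0,0]]
  ]
}}

```text
time_s: 9.43
eef_pos: [0.5697, -0.2077, 0.2506]
ee_rot: [0.0, 0.56, 0.828, 0.0]
ft_force: [-0.9, -0.6, -0.5]
finger_gap: 0.0877
```

```bash
python3 - <<'E'
from cell import capture
from h import *
d=capture("wrist"); w=wristcam(d); a=d["color"][:,:,::-1].copy()
X,Y,t=.5709,-.2085,np.radians(22.1)
for z in(.1413,): 
    P=[[X-np.sin(t)*v+np.cos(t)*u,Y+np.cos(t)*v+np.sin(t)*u,z] for u,v in((.003,.03),(.003,-.03),(-.003,-.03),(-.003,.03))]
    cv2.polylines(a,[proj(w,P).round().astype(np.int32)],True,(255,0,255),1)
cv2.imwrite("pics/w5.png",a)
E
```

```text
(no output)
```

View pics/w5.png

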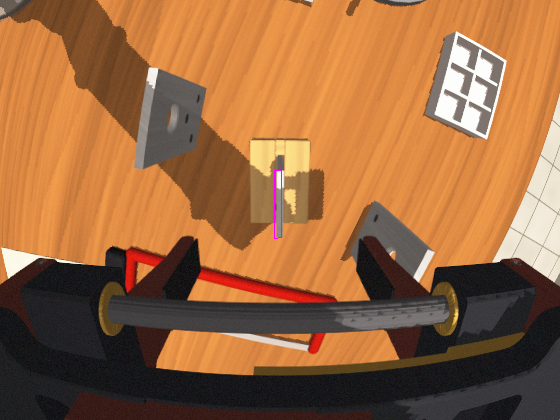

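>>> {"method": "jog_arm", "body": {
  "commands": [
    [[0.001,-0.001,-0.03,0],[0,0,-0.03,0],[0,0,-0.03,0],[0,0,-0.025,0],[0,0,-0.017,0],[0,0,0,0],[0,0,0,0]]
  ]
}}

```text
time_s: 10.07
eef_pos: [0.5711, -0.2057, 0.1182]
ee_rot: [-0.001, 0.558, 0.83, 0.0]
ft_force: [0.9, 0.2, 0.9]
finger_gap: 0.0881
```

>>> {"method": "jog_arm", "body": {
  "commands": [
    [[0,0,0,0],[0,0,0,0],[0,0,0,0],[0,0,0,0],[0,0,0,0],[0,0,0,0],[0,0,0,0],[0,0,0,0]]
  ],
  "hand": -1,
  "newtons": 40
}}

```text
time_s: 10.73
eef_pos: [0.5711, -0.2075, 0.1186]
ee_rot: [0.0, 0.56, 0.829, 0.0]
ft_force: [0.8, 0.3, 0.8]
finger_gap: 0.0379
```

>>> {"method": "jog_arm", "body": {
  "commands": [
    [[0,0,0,0],[0,0,0,0],[0,0,0,0],[0,0,0,0],[0,0,0,0],[0,0,0,0],[0,0,0,0],[0,0,0,0]]
  ]
}}

```text
time_s: 11.4
eef_pos: [0.571, -0.2075, 0.1186]
ee_rot: [-0.0, 0.56, 0.829, -0.0]
ft_force: [0.2, -0.3, 0.3]
finger_gap: 0.0056
```

>>> {"method": "jog_arm", "body": {
  "commands": [
    [[0,0,0.01,0],[0,0,0.025,0],[0,0,0.03,0],[0,0,0.03,0],[0,0,0.03,0],[0,0,0.016,0],[0,0,0,0]]
  ]
}}

```text
time_s: 11.98
eef_pos: [0.5728, -0.2087, 0.2642]
ee_rot: [0.003, 0.56, 0.829, 0.001]
ft_force: [1.5, -0.3, -2.4]
finger_gap: 0.0057
```

```bash
python3 - <<'E'
from cell import capture, telemetry
from h import *
d=capture("side"); a=d["color"][150:320,230:420,::-1].copy(); cv2.imwrite("pics/s6.png",cv2.resize(a,None,fx=4,fy=3.5*4/3.5,interpolation=cv2.INTER_CUBIC)[:600])
s=telemetry.state(); print(s["finger_gap"],s["ft_force"],s["eef_pos"])
E
```

```text
0.005723273164256601 [ 0.26208982  0.20708217 -1.8446767 ] [ 0.57183411 -0.20793793  0.26157194]
```

View pics/s6.png

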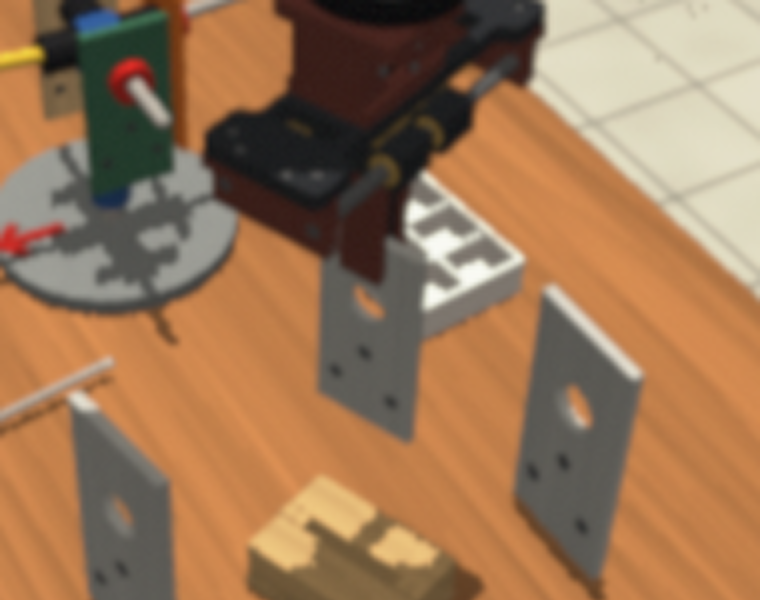

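>>> {"method": "jog_arm", "body": {
  "commands": [
    [[-0.0084,0.0263,0,-1.85],[-0.0084,0.0263,0,-1.85],[-0.0084,0.0263,0,-1.85],[-0.0084,0.0263,0,-1.85],[-0.0084,0.0263,0,-1.85],[-0.0084,0.0263,0,-1.85],[-0.0084,0.0263,0,-1.85],[0,0,0,0]]
  ]
}}

```text
time_s: 12.7
eef_pos: [0.5097, -0.0174, 0.2575]
ee_rot: [-0.002, 0.647, 0.762, -0.001]
ft_force: [-0.2, -0.3, -2.0]
finger_gap: 0.0061
```

>>> {"method": "jog_arm", "body": {
  "commands": [
    [[-0.0084,0.0263,0,-1.85],[-0.0084,0.0263,0,-1.85],[-0.0084,0.0263,0,-1.85],[-0.0084,0.0263,0,-1.85],[-0.0084,0.0263,0,-1.85],[-0.0084,0.0263,0,-1.85],[-0.0084,0.0263,0,-1.85],[0,0,0,0]]
  ]
}}

```text
time_s: 13.37
eef_pos: [0.4507, 0.1658, 0.258]
ee_rot: [-0.001, 0.729, 0.685, -0.001]
ft_force: [0.4, 0.3, -1.7]
finger_gap: 0.0058
```

```bash
python3 - <<'E'
from cell import capture, telemetry, spot_point
from h import *
for n,(x0,y0,x1,y1) in (("side",(170,80,330,230)),("top",(160,150,280,300))):
    d=capture(n); cv2.imwrite(f"pics/{n}7.png",d["color"][:,:,::-1]); cv2.imwrite(f"pics/{n}7c.png",cv2.resize(d["color"][y0:y1,x0:x1,::-1],None,fx=4,fy=4,interpolation=cv2.INTER_CUBIC)[:600])
    print([(np.round(b["location"],1),b["score"]) for b in spot_point(n,"plate_hole")[:3]])
s=telemetry.state(); print(s["eef_pos"],s["ee_rot"])
E
```

```text
[(array([261. , 281.3]), 0.73), (array([203.1, 150.8]), 0.68), (array([374.9, 251.3]), 0.57)]
[(array([367.8, 162.4]), 0.77), (array([351.4, 266.2]), 0.53), (array([209.9, 269.5]), 0.52)]
[0.45327637 0.15930128 0.25877302] [ 1.06119767e-04  7.31378005e-01  6.81971673e-01 -9.16230325e-04]
```

View pics/side7c.png

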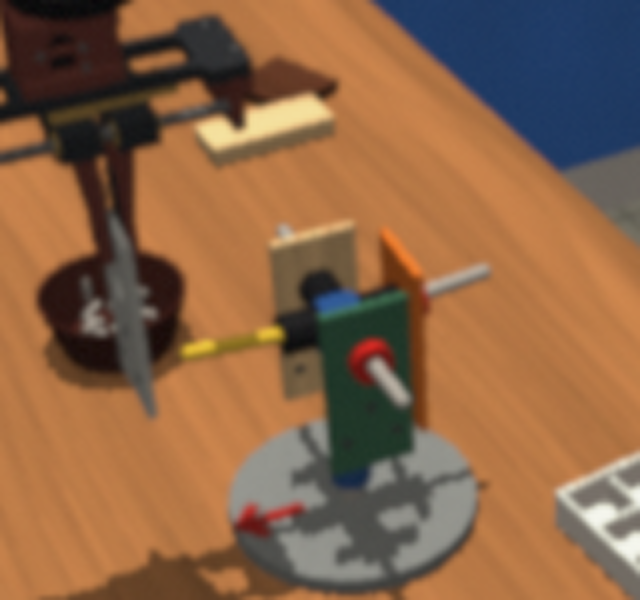

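View pics/top7c.png

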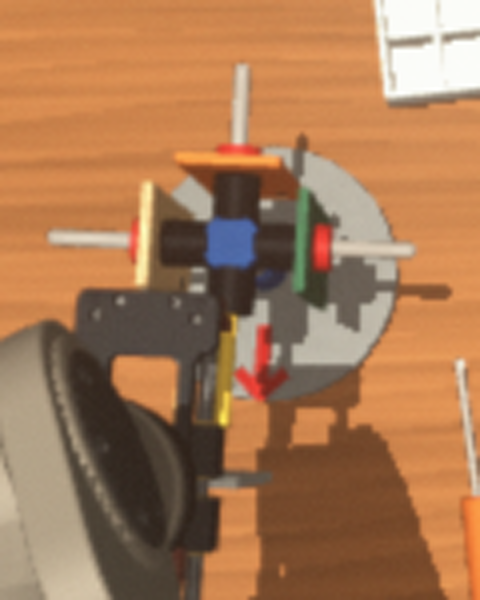

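```bash
python3 - <<'E'
from h import *
for n,(x0,y0,x1,y1) in (("side",(170,80,330,230)),):
    a=cv2.resize(cv2.imread(f"pics/{n}7.png")[y0:y1,x0:x1],None,fx=5,fy=5,interpolation=cv2.INTER_CUBIC)
    X,Y,Z=.4533,.1593,.2588; t=np.radians(-4.0)
    top=Z+.0214
    def P(u,v,z): return [X-np.sin(t)*v+np.cos(t)*u,Y+np.cos(t)*v+np.sin(t)*u,z]
    for u in(-.003,.003):
        q=proj(n,[P(u,.03,top),P(u,-.03,top),P(u,-.03,top-.13),P(u,.03,top-.13)])
        cv2.polylines(a,[((q-[x0-.5,y0-.5])*5).astype(np.int32)],True,(255,0,255),1)
    th=np.linspace(0,6.28,30); q=proj(n,[P(0,.011*np.cos(s),top-.045+.011*np.sin(s)) for s in th]); cv2.polylines(a,[((q-[x0-.5,y0-.5])*5).astype(np.int32)],True,(0,255,0),1)
    q=proj(n,[branch(.589,.1503,np.radians(176.2),.1756,r) for r in(.042,.11)]); cv2.polylines(a,[((q-[x0-.5,y0-.5])*5).astype(np.int32)],True,(0,0,0),1)
    cv2.imwrite("pics/s7o.png",a[:600])
E
```

```text
(no output)
```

View pics/s7o.png

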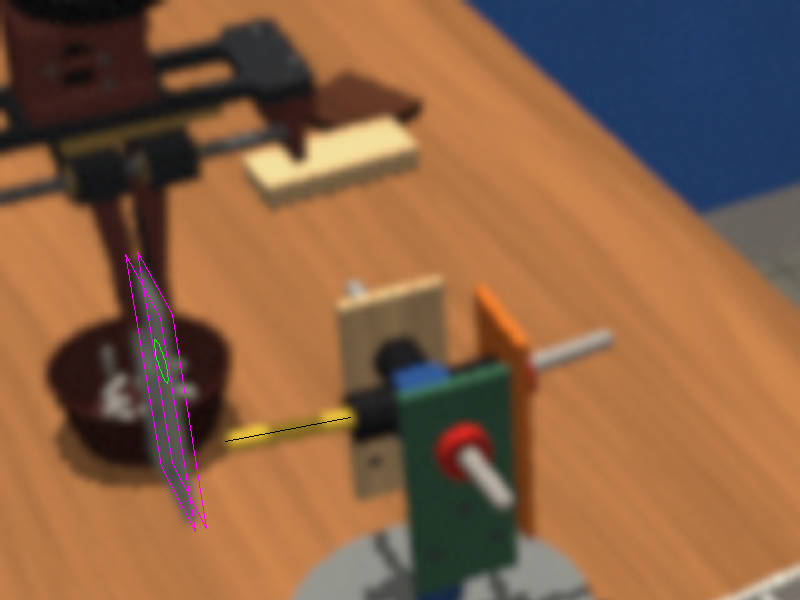

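>>> {"method": "jog_arm", "body": {
  "commands": [
    [[0,0.0005,-0.025,0],[0,0,-0.025,0],[0,0,-0.008,0],[0,0,0,0],[0,0,0,0]]
  ]
}}

```text
time_s: 13.98
eef_pos: [0.4538, 0.1603, 0.2018]
ee_rot: [0.0, 0.732, 0.682, -0.0]
ft_force: [-0.7, 0.6, -0.4]
finger_gap: 0.0057
```

```bash
python3 - <<'E'
from cell import capture, telemetry
from h import *
d=capture("wrist"); a=d["color"][:,:,::-1].copy(); cv2.imwrite("pics/w8.png",a)
d=capture("side"); a=d["color"][:,:,::-1].copy(); cv2.imwrite("pics/side8.png",a); 
cv2.imwrite("pics/side8c.png",cv2.resize(a[110:230,170:300],None,fx=5,fy=5,interpolation=cv2.INTER_CUBIC))
s=telemetry.state(); print(s["eef_pos"],s["ee_rot"],s["ft_force"])
E
```

```text
[0.45441312 0.16106137 0.20275656] [2.19958070e-04 7.31367109e-01 6.81983371e-01 8.86240954e-04] [ 0.83755328 -0.63458902 -1.48894735]
```

View pics/w8.png

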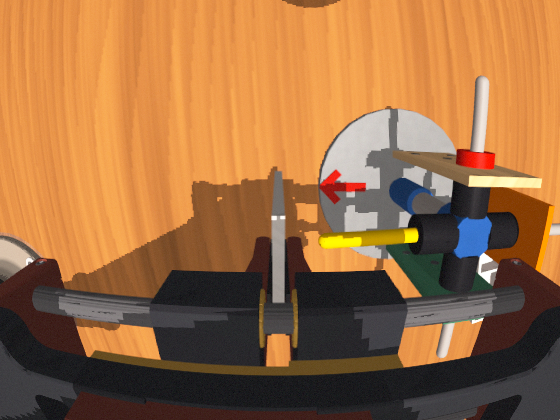

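View pics/side8c.png

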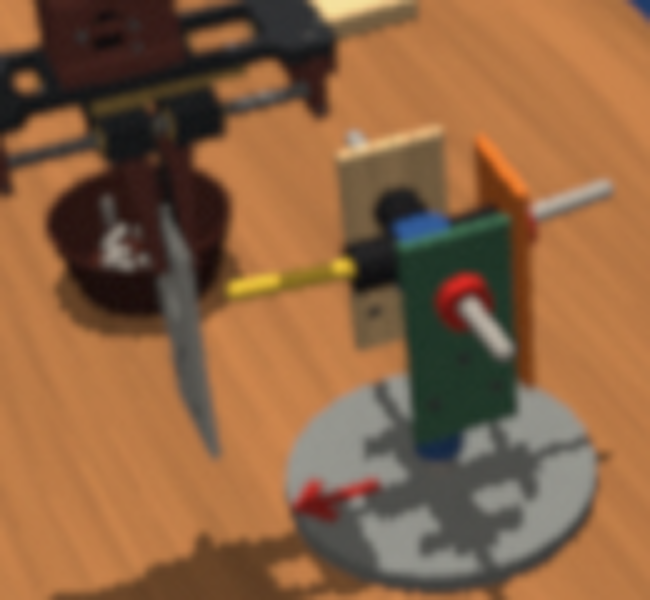

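>>> {"method": "jog_arm", "body": {
  "commands": [
    [[0.008,-0.0006,0,0],[0.008,-0.0006,-0.0005,0],[0.008,-0.0006,-0.0005,0],[0.008,-0.0006,-0.0007,0],[0.008,-0.0006,-0.0007,0],[0,0,0,0]]
  ]
}}

```text
time_s: 14.58
eef_pos: [0.4954, 0.1579, 0.1992]
ee_rot: [0.001, 0.731, 0.682, 0.0]
ft_force: [0.6, -0.8, -1.3]
finger_gap: 0.0062
```

```bash
python3 - <<'E'
from cell import capture, telemetry
from h import *
d=capture("side"); a=d["color"][:,:,::-1].copy(); cv2.imwrite("pics/side9.png",a); 
cv2.imwrite("pics/side9c.png",cv2.resize(a[110:230,170:300],None,fx=5,fy=5,interpolation=cv2.INTER_CUBIC))
s=telemetry.state(); print(s["eef_pos"],s["ft_force"])
E
```

```text
[0.49436107 0.1578689  0.19901974] [ 0.32941281 -0.56322114 -1.30763504]
```

View pics/side9c.png

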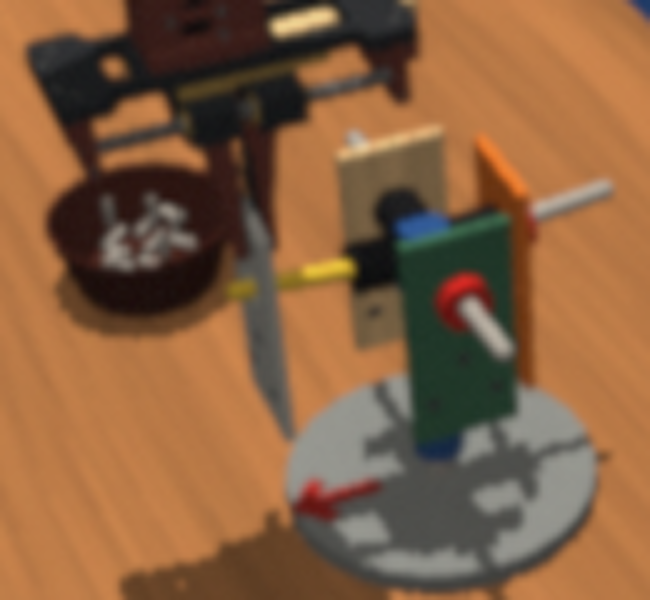

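>>> {"method": "jog_arm", "body": {
  "commands": [
    [[0.008,-0.0006,-0.0005,0],[0.008,-0.0007,-0.0006,0],[0.008,-0.0007,-0.0006,0],[0.008,-0.0007,-0.0006,0],[0.008,-0.0007,-0.0006,0],[0.004,-0.0003,-0.0003,0],[0,0,0,0]]
  ]
}}

```text
time_s: 15.22
eef_pos: [0.5385, 0.1542, 0.1959]
ee_rot: [0.0, 0.731, 0.682, 0.0]
ft_force: [-0.3, 0.1, -1.0]
finger_gap: 0.0057
```

>>> {"method": "jog_arm", "body": {
  "commands": [
    [[0.002,-0.0001,-0.0001,0],[0.002,-0.0001,-0.0001,0],[0,0,0,0],[0,0,0,0]]
  ]
}}

```text
time_s: 15.55
eef_pos: [0.5413, 0.1544, 0.1958]
ee_rot: [-0.0, 0.731, 0.682, 0.0]
ft_force: [-0.5, -0.4, -1.6]
finger_gap: 0.0057
```

>>> {"method": "jog_arm", "body": {
  "commands": [
    [[0.001,0,0,0],[0.001,0,0,0],[0,0,0,0],[0,0,0,0]]
  ]
}}

```text
time_s: 15.88
eef_pos: [0.5433, 0.1544, 0.1958]
ee_rot: [-0.0, 0.731, 0.682, -0.0]
ft_force: [0.0, -0.0, -2.0]
finger_gap: 0.0057
```

>>> {"method": "jog_arm", "body": {
  "commands": [
    [[0.001,0,0,0],[0.0005,0,0,0],[0,0,0,0],[0,0,0,0]]
  ]
}}

```text
time_s: 16.22
eef_pos: [0.5437, 0.1544, 0.1954]
ee_rot: [-0.001, 0.731, 0.682, -0.001]
ft_force: [-5.6, 0.7, 1.6]
finger_gap: 0.0057
```

>>> {"method": "jog_arm", "body": {
  "commands": [
    [[-0.0005,0,-0.002,0],[0,0,-0.0015,0],[0,0,-0.001,0],[0,0,0,0],[0,0,0,0]]
  ]
}}

```text
time_s: 16.63
eef_pos: [0.5436, 0.1544, 0.1908]
ee_rot: [-0.001, 0.731, 0.682, -0.001]
ft_force: [-5.6, 0.2, -0.9]
finger_gap: 0.0058
```

>>> {"method": "jog_arm", "body": {
  "commands": [
    [[0,0,-0.001,0],[0,0,0,0],[0,0,0,0]]
  ]
}}

```text
time_s: 16.88
eef_pos: [0.5436, 0.1544, 0.1899]
ee_rot: [-0.001, 0.731, 0.682, -0.001]
ft_force: [-5.2, 0.6, -0.4]
finger_gap: 0.0057
```

>>> {"method": "jog_arm", "body": {
  "commands": [
    [[0,0,-0.001,0],[0,0,0,0],[0,0,0,0]]
  ]
}}

```text
time_s: 17.13
eef_pos: [0.5436, 0.1544, 0.1889]
ee_rot: [-0.001, 0.731, 0.682, -0.001]
ft_force: [-5.7, 0.9, -0.4]
finger_gap: 0.0056
```

```bash
python3 chk.py w10; python3 tr.py w10 | tail -5; python3 - <<'E'
from cell import capture, telemetry
from h import *
d=capture("side"); a=d["color"][:,:,::-1].copy(); cv2.imwrite("pics/side10.png",a); 
cv2.imwrite("pics/side10c.png",cv2.resize(a[110:230,170:300],None,fx=5,fy=5,interpolation=cv2.INTER_CUBIC))
s=telemetry.state(); print(s["eef_pos"],s["ft_force"])
E
```

```text
0.02 0.06 76 176.0
0.06 0.08 341 176.0
0.08 0.087 86 176.2
0.086 0.1 12 176.2
cent ang 176.0486350158889 pca 176.7057622482261
[0.54359094 0.15440526 0.18888542] [-4.98111281  1.00773411  0.34414933]
```

View pics/side10c.png

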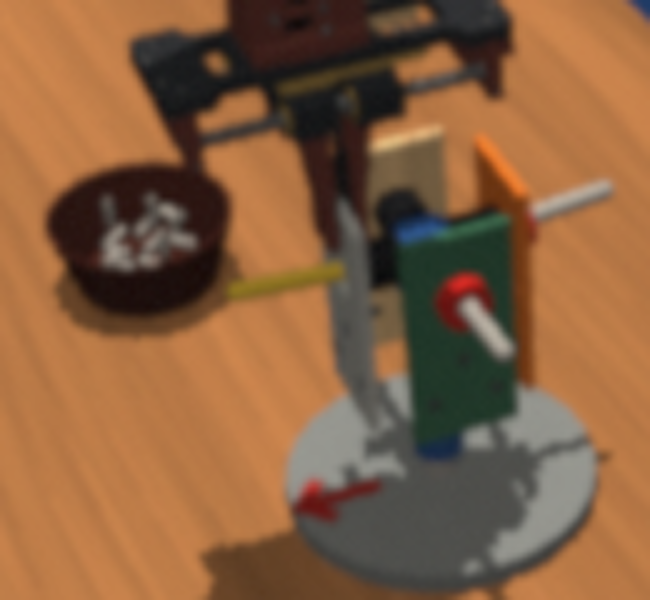

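View pics/w10o.png

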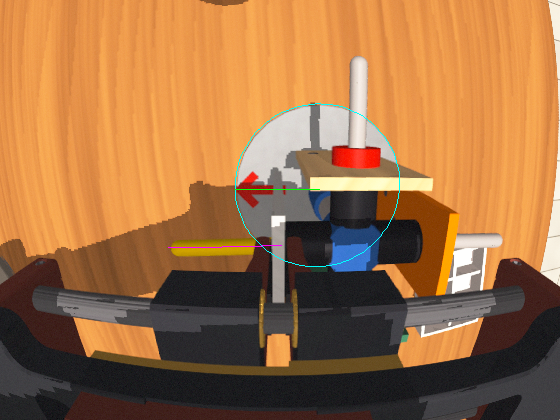

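>>> {"method": "jog_arm", "body": {
  "commands": [
    [[0,0,-0.001,0],[0,0,0,0],[0,0,0,0]]
  ]
}}

```text
time_s: 17.48
eef_pos: [0.5436, 0.1544, 0.1879]
ee_rot: [-0.001, 0.731, 0.682, -0.001]
ft_force: [-5.4, 0.5, -0.9]
finger_gap: 0.0058
```

>>> {"method": "jog_arm", "body": {
  "commands": [
    [[0,0,0,0],[0,0,0,0],[0,0,0,0],[0,0,0,0],[0,0,0,0],[0,0,0,0]]
  ],
  "hand": -0.4
}}

```text
time_s: 17.98
eef_pos: [0.5448, 0.1543, 0.1885]
ee_rot: [0.0, 0.731, 0.682, 0.0]
ft_force: [0.7, 0.0, 0.4]
finger_gap: 0.0264
```

```bash
python3 chk.py w11; python3 - <<'E'
from cell import capture
from h import *
d=capture("side"); a=d["color"][:,:,::-1].copy(); cv2.imwrite("pics/side11.png",a); 
cv2.imwrite("pics/side11c.png",cv2.resize(a[110:230,170:300],None,fx=5,fy=5,interpolation=cv2.INTER_CUBIC))
E
```

```text
(no output)
```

View pics/side11c.png

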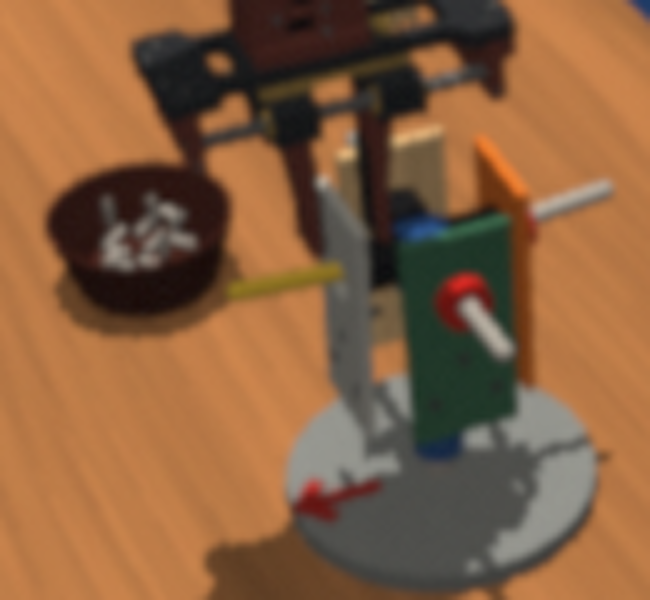

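View pics/w11o.png

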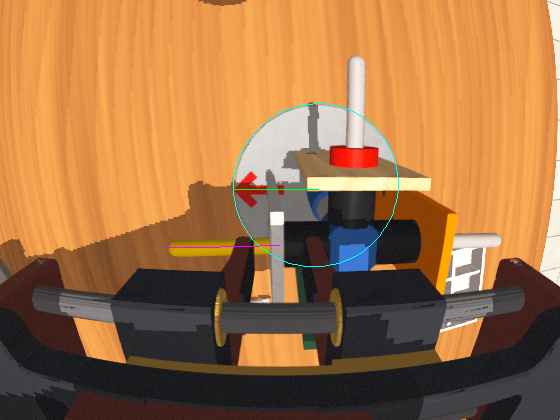

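>>> {"method": "jog_arm", "body": {
  "commands": [
    [[0,0,0.01,0],[0,0,0.02,0],[0,0,0.03,0],[0,0,0.03,0],[-0.005,0,0.02,0],[-0.02,0,0,0],[-0.03,0,0,0],[-0.01,0,0,0]]
  ]
}}

```text
time_s: 18.75
eef_pos: [0.4771, 0.1541, 0.2991]
ee_rot: [-0.001, 0.731, 0.682, 0.0]
ft_force: [-0.2, 0.7, 0.1]
finger_gap: 0.0263
```

```bash
python3 chk.py w12; python3 tr.py w12; python3 - <<'E'
from cell import capture
from h import *
d=capture("side"); a=d["color"][:,:,::-1].copy(); cv2.imwrite("pics/side12.png",a); 
cv2.imwrite("pics/side12c.png",cv2.resize(a[110:230,170:300],None,fx=5,fy=5,interpolation=cv2.INTER_CUBIC))
E
```

```text
tree angle 176.25 0.08688737878429022 639
[ 0.5  0.2 -0.1  0.4  0.2 -0.3 -0.2 -0.3 -0.2  0.2]
0.02 0.06 66 175.9
0.06 0.08 182 175.8
0.08 0.087 51 176.0
0.086 0.1 7 175.9
cent ang 175.87894754087594 pca -4.058520627842337
```

View pics/side12c.png

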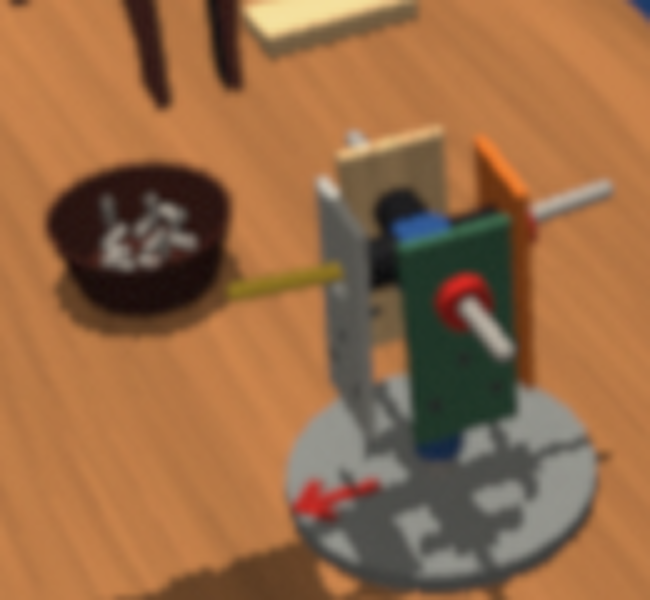

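View pics/w12o.png

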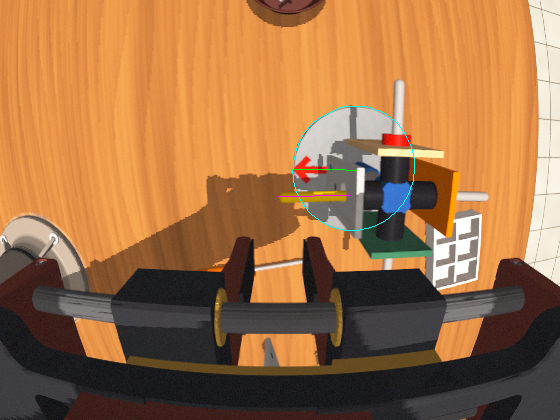

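```bash
python3 - <<'E'
from h import *; import pickle
d=pickle.load(open("w12.pkl","rb")); w=wristcam(d); f=6;x0,y0=280,130
a=cv2.resize(d["color"][y0:y0+120,x0:x0+130,::-1],None,fx=f,fy=f,interpolation=cv2.INTER_CUBIC)
X,Y,t=.589,.1503,np.radians(176.2)
zt=.1717-.006+.045
def P(r,v,z): return [X+r*np.cos(t)-v*np.sin(t),Y+r*np.sin(t)+v*np.cos(t),z]
S=lambda q:((proj(w,q)-[x0-.5,y0-.5])*f).astype(np.int32)
cv2.polylines(a,[S([P(.042,.03,zt),P(.048,.03,zt),P(.048,-.03,zt),P(.042,-.03,zt)])],True,(255,0,255),1)
cv2.polylines(a,[S([P(.048,.03,zt),P(.048,.03,zt-.13),P(.048,-.03,zt-.13),P(.048,-.03,zt)])],True,(0,255,0),1)
cv2.imwrite("pics/w12z.png",a[:600])
E
```

```text
(no output)
```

View pics/w12z.png

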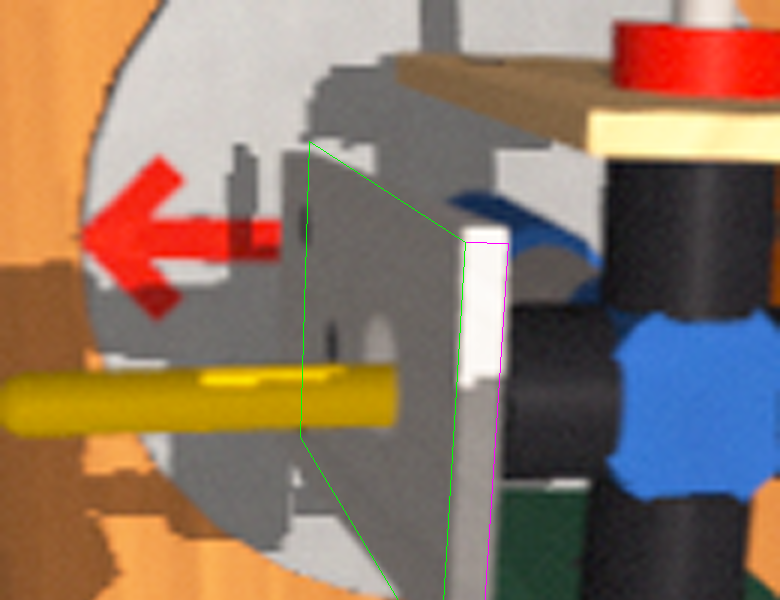

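>>> {"method": "jog_arm", "body": {
  "commands": [
    [[-0.01,-0.02,0.01,0],[0,-0.03,0.01,0],[0,-0.03,0,0],[0,-0.03,0,0],[0,0,0,0],[0,0,0,0],[0,0,0,0],[0,0,0,0]]
  ]
}}

```text
time_s: 19.52
eef_pos: [0.4699, 0.0455, 0.3183]
ee_rot: [0.0, 0.73, 0.683, -0.0]
ft_force: [-0.2, 1.1, -0.5]
finger_gap: 0.0262
```

```bash
python3 chk.py w13; python3 tr.py w13; python3 - <<'E'
from cell import capture
from h import *
for n in("side","top"):
    d=capture(n); cv2.imwrite(f"pics/{n}13.png",d["color"][:,:,::-1])
a=cv2.imread("pics/side13.png");b=cv2.imread("pics/side12.png"); print(np.abs(a[130:225,215:300].astype(int)-b[130:225,215:300]).mean())
a=cv2.imread("pics/w13.png"); cv2.imwrite("pics/fin.png",np.hstack([cv2.resize(cv2.imread("pics/side13.png")[110:230,170:300],(400,370),interpolation=2),cv2.resize(cv2.imread("pics/top13.png")[140:320,90:480],(400,185)) if 0 else cv2.resize(cv2.imread("pics/top13.png"),(400,370))]))
E
```

```text
tree angle 176.75 0.17813148724182354 622
[ 0.3 -0.9  0.1  0.1 -0.6 -0.3  0.5 -0.1 -0.2  0.2]
0.02 0.06 64 175.6
0.06 0.08 165 177.3
0.08 0.087 50 175.8
0.086 0.1 10 176.0
cent ang 176.67642272700408 pca -2.1502789214680313
5.222249742002064
```

View pics/fin.png

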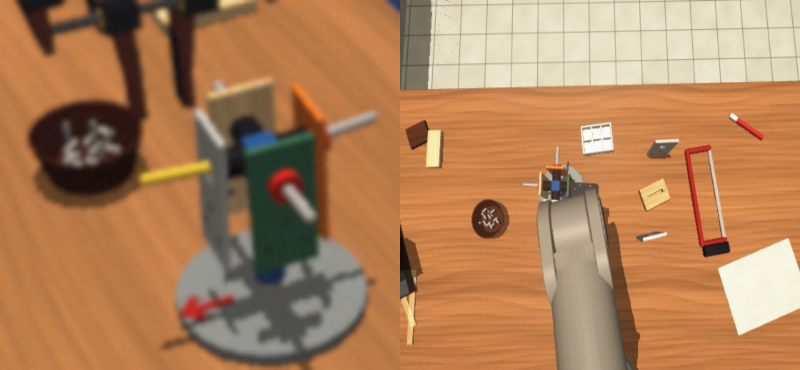

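View pics/w13o.png

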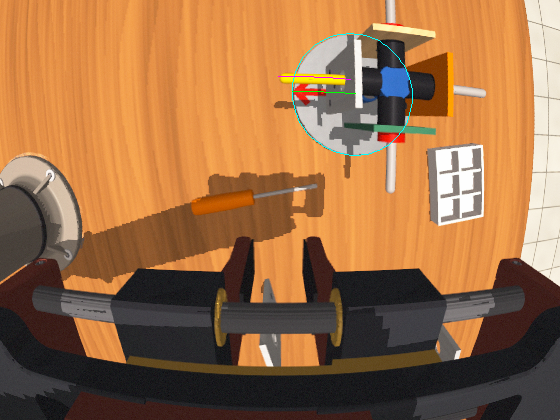

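```bash
python3 - <<'E'
import cv2,numpy as np
a=cv2.resize(cv2.imread("pics/w13.png")[25:125,275:375],(400,400),interpolation=2); b=cv2.resize(cv2.imread("pics/side13.png")[135:215,205:285],(400,400),interpolation=2)
cv2.imwrite("pics/z.png",np.hstack([a,b]))
E
```

```text
(no output)
```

View pics/z.png

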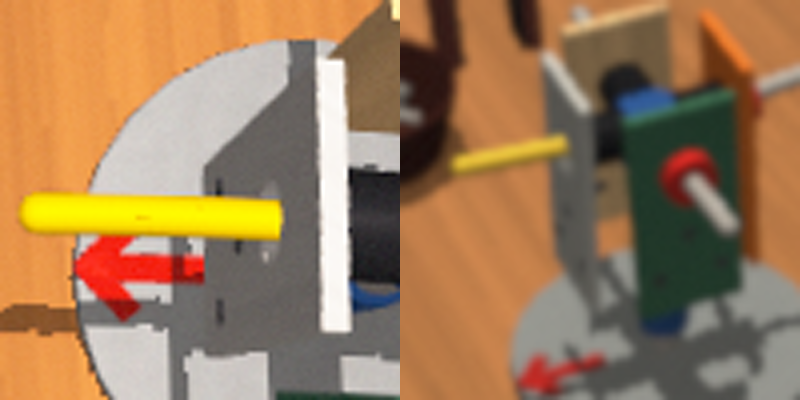

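```bash
python3 -c "
from cell import job
print(job.close_job())"
```

```text
the job is handed in; nothing more can be done
None
```

I turned the rack until the yellow branch lined up with the red arrow. Then I took the smallest template out of its wooden stand, hung it on that branch, pushed it in until it met the collar at about 5 N, and let go. The job was handed in at about 20 s.

- **Alignment:** in the last sharp picture the branch pointed at 176.25° and the arrow at about 175.9°. The final, more distant picture gave 176.75° against a noisier arrow reading of 175.6 to 177.3°.
- **Template:** it hangs on the branch and its inner face touches the collar with no visible gap. The lower end leans out a few mm, as expected from the collar's 5° tilt. It appears about 3 mm off to one side on the branch, within the hole's clearance.
- **Bystanders:** the tray, tub, screwdriver, hacksaw and the two look-alike plates look unmoved in the final pictures. I only compared these by eye.
- **What I did not confirm:** before release the force reading never clearly showed the template resting on the branch, so it may have dropped a millimetre or so. The pictures afterwards show it hanging properly.

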